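# Clock a D-shaped filter disc against the alignment bar

## Robot

A 6-joint arm with a two-finger parallel gripper is mounted at the origin on the work surface. World frame = base frame: x ahead of the robot, y to its left, z up, the work surface at z = 0. Lengths are in m, angles in rad, forces in N, time in s.
With the tool pointing down it reaches from about 0.25 to 0.725 m from the base axis. Payload 9.7 kg.
Tool frame: the origin (TCP) lies between the finger pads; the fingertips stand 14 mm ahead of it and the grasp point (between the pads) lies 5 mm behind it; z points along the fingers, y is the line along which they close (so a half turn about z gives the same grasp; the last joint's range is limited). The gripper opens to 85 mm and grips with 20 to 120 N. Pads are 22 mm wide; open, the fingers measure 114 mm over their backs; the gripper's body (76 mm by 85 mm) begins 54 mm behind the grasp point. The pads swing forward as they close: fully open they stand 13 mm farther back than shut.
Start: joints at [-1.348, 0.087, 0.176, 1.66, 0, 1.571], TCP at [0.122, -0.536, 0.245] pointing down, gripper open.
Joint ranges: [-3.13, 3.13], [-0.85, 1.81], [-1.15, 1.24], [-2.2, 2.28], [-1.44, 1.52], [-3.14, 3.14]. Speed limits (rad/s): [2.22, 2.22, 2.57, 3.14, 3.14, 3.14].

## Interface

Orientations are given as [roll, pitch, yaw] about the fixed x, y, z axes, in that order (R = Rz(yaw) Ry(pitch) Rx(roll)).
In Python, from plant import readout, optics, r gives the robot as it stands.
- The arm moves only by the shell command python3 -m inch 'ROWS' [FORCE]. ROWS is JSON, a list of rows, each an object with "offset": the shift along the tool's x, y, z in cm, a list of three; "angular": the turn, a rotation vector about the tool's x, y, z in rad, a list of three; "hand": the closure, from -1 (fully open) to 1 (shut). A call has 1 to 20 rows; each row shifts and turns the commanded pose from where the row before left it, along the tool's axes as they then stand; what a row does not reach is not made up. A row lasts 1/10 s, in which the tool goes at most 50 mm and 8.59 degrees, less where a joint would pass 70% of its speed; a pose out of reach is approached as far as the arm can. A call is refused whole if a number of a shift passes 5 or a number of a turn 0.15, either way. A call with a gripper value outside its range is refused whole. The fingers move at their own pace and stop on an object; FORCE is the grip in N (left out, the last holds). Time passes only in rows, so rows that do not move let the fingers close. It gives the time, the measured TCP pose, the force, the opening and the grip force at its end, in the units of the state.
- readout.state(): the state, without advancing time (a new reading comes with each control period).
- optics.get_image(name): name is "side" or "top" or "wrist"; returns (picture, depth): 384x512x3 uint8, blue, green, red; 384x512 float32, m along the optical axis (not along the pixel's ray), 0 where there is no reading.
- optics.get_calibration(name): a dict with "camera_matrix" (3x3 intrinsics, pixels), "k1" (the pictures are not rectified: a ray, as slopes to the right and down, at radius r is drawn at 1 + k1 r^2 times it, then the intrinsics apply), "R" (3x3) and "t" (3): a world point X has camera coordinates R X + t. Camera axes: x right, y down, z forward; pixel columns grow to the right and rows downward; lengths in m; the calibration is good to about 2 mm. A picture is of the moment at which its call begins: read the wrist's pose just before it. get_calibration takes no time and is no camera call; for the wrist camera it gives the pose at the moment of the call.
- r.hand_in(): hands the job in; it is judged then, once.
The state is a dict: "t": time; "q": joint angles; "joint_vel": joint speeds; "joint_efforts": joint torques, N m; "eef_pos": TCP position; "eef_rot": TCP orientation; "contact_force": force on the tool from outside, world axes, zero at the start; "torque": the same for the moment, N m; "width": opening from 0.0 (shut) to 1.0 (fully open); "finger_force": force on a finger pad.
Only numpy, scipy, OpenCV 4.12 (cv2) and the standard library are available. Lean on these libraries where they do the work, as an engineer would, in place of code of your own. Each camera call takes 0.05 s, during which the arm holds its last target. There are 200 camera calls.

## Task

The D-shaped filter disc lies turned the wrong way in its alignment nest. Without lifting it out, push its post with a fingertip to turn the disc until its flat edge faces the alignment bar, and press the flat gently but positively home so that it lies flush against the bar. Then swing the retaining gate fully shut behind the disc and let go, leaving everything else on the bench where it is.

Things in the scene. Friction and masses are not known exactly. Their poses are not given: they have to be found in the camera images.
- nest: fixed low white alignment nest. Origin: on the bench, under the disc's centre when the disc is home; +x points to the alignment bar, -x to the open mouth. Floor plate 112 x 124 mm, top 8 mm above the bench, with a guide slot along x (14 mm wide, x = -28 to +10 mm) in which a pin under the disc runs, so that the disc turns freely and slides towards and from the bar but not sideways. Bar top 20 mm above the bench.
- bar: fixed steel alignment bar across the closed end of the nest, 76 mm long (y), 12 mm thick, 12 mm high. Origin: middle of the lower edge of its working face (the face towards the mouth), at nest x = +28 mm, 8 mm above the bench; axes parallel to the nest's. Rigid.
- disc: loose steel D-shaped disc: radius 40 mm, 12 mm thick, one side cut straight 28 mm from the centre (flat 57 mm long), 0.4 kg. Origin: centre of the round outline, underside; +x points out through the flat. Under it a guide pin 12 mm in diameter, 6 mm long, runs in the slot. Slides easily in the nest (friction 0.15). Delicate: a push or squeeze over 15 N damages it; 4 to 6 N against the bar seats it. Starts 60 to 180 degrees off.
- flat (a point): middle of the disc's flat edge, at half thickness (disc x = +28 mm, 6 mm above the underside). Same axes as the disc.
- post (a point): centre of the top of the disc's upright post, 12 mm in diameter, close behind the middle of the flat, 20 mm from the disc's centre (disc x = +20 mm), its top 39 mm above the disc's underside. Same axes as the disc.
- gate (a joint): angle (rad) of the retaining gate, a dark steel arm 100 mm long, 10 mm wide, top 17 mm above the bench, hinged upright at nest x = -48, y = +52 mm. 0 = shut against its stop (arm across the mouth along nest -y, 3 mm clear of a disc that is home); grows to 1.75 swinging out (at 1.57 it points along nest -x). Starts open, stays where left, needs about 1 N at its pin.
- gate_pin (a point): centre of the top of the upright pin on the gate arm by which the gate is pushed: 12 mm in diameter, 55 mm from the hinge, standing from the arm up to 51 mm above the bench.
- round_disc: bystander: loose spare disc with the same post, but fully round (no flat), lying on the bench to the right of the nest (nest -y). Origin: centre of the underside.
- tube_rack: bystander: loose black rack of five capped tubes, 50 x 150 mm, 78 mm high, to the left of the nest. Origin: centre of the underside.
- reagent: bystander: small loose amber bottle, 40 mm in diameter, 65 mm high, beyond the nest. Origin: centre of the underside.
- driver: bystander: loose screwdriver, 160 mm long, on the left of the bench. Origin: on the bench under it.
- parts_tray: bystander: loose shallow white tray 100 x 140 x 20 mm on the right of the bench. Origin: centre of the underside.
Not all that is in view belongs to the job. Leave any orange or turquoise look-alike of the disc alone.

How it is judged:
On the way:
1. the disc's flat is pressed flush against the alignment bar, with at least 2 N (contact force between disc and bar above 2 N and x of flat in the frame of bar above -0.0015 m and angle between the x axis of disc and the x axis of bar, either way round below 0.03 rad), for 0.2 s.
At the end, for the whole second after the job is handed in: The disc lies on the nest's floor with its flat within 1.5 mm of the alignment bar's face and parallel to it within 0.03 rad, the gate is shut (within 0.08 rad), and disc and gate are released and at rest (x of flat in the frame of bar above -0.0015 m and angle between the x axis of disc and the x axis of bar, either way round below 0.03 rad and z of disc in the frame of nest below 0.0095 m and value of joint gate below 0.08 rad and linear speed of disc below 0.01 m/s and velocity of joint gate between -0.05 and 0.05 rad/s); the robot touches nothing.
It fails at once if the disc is pushed or squeezed by the robot with more than 15 N (contact force between any of the fingers, the arm and disc above 15 N).
It fails at once if the disc is lifted out of the nest (8 mm or more) or tipped (z of disc in the frame of nest above 0.016 m or angle between disc's own z axis and vertical above 0.15 rad).
It fails at once if a bystander (round disc, tube rack, bottle, screwdriver, tray) is moved by more than 15 mm (distance of any of round_disc, tube_rack, reagent, driver, parts_tray from where it was at the start of the episode above 0.015 m).
It also fails if it takes over 72 s, if anything falls off the work surface, if the arm or the gripper's body presses on something with over 40 N, if the wrist force passes 120 N, or if a joint passes its speed limit or range.

## Working session

There is one attempt and no reset: what is moved stays moved. The work goes in short steps, Python scripts to look and compute and a shell command to move; the robot and the scene stay as the last step left them, time stands still between calls to the robot, and variables do not carry over. Pictures are saved under pics/ and viewed, at most 10 in all, crops included, and the job is handed in when it is done.

```bash
mkdir -p pics; ls; python3 - <<'E'
from plant import readout,optics,r
import cv2,numpy as np
s=readout.state(); print({k:np.round(v,3).tolist() for k,v in s.items()})
for n in("top","side"):
    p,d=optics.get_image(n); cv2.imwrite(f"pics/{n}0.png",p); np.savez(f"pics/{n}0.npz",p=p,d=d)
    c=optics.get_calibration(n); print(n,{k:np.round(v,4).tolist() for k,v in c.items()})
E
```

```text
pics
{'t': 0.0, 'q': [-1.348, 0.087, 0.175, 1.66, -0.0, 1.571], 'joint_vel': [-0.001, 0.001, 0.001, -0.001, -0.001, 0.001], 'joint_efforts': [0.0, -52.038, 46.481, 0.016, 0.0, 0.0], 'eef_pos': [0.121, -0.536, 0.245], 'eef_rot': [-3.14, 0.0, 0.223], 'contact_force': [-0.746, -0.851, 0.175], 'torque': [-0.012, -0.019, 0.01], 'finger_force': 0.0, 'width': 0.999}
top {'camera_matrix': [[359.6216, 0.0, 258.9942], [0.0, 359.6216, 184.9557], [0.0, 0.0, 1.0]], 'k1': -0.0713, 'R': [[-0.007, -1.0, 0.0012], [-0.9971, 0.0069, -0.0757], [0.0757, -0.0017, -0.9971]], 't': [-0.0115, 0.5831, 1.2402]}
side {'camera_matrix': [[388.261, 0.0, 255.1977], [0.0, 388.261, 188.7657], [0.0, 0.0, 1.0]], 'k1': 0.0114, 'R': [[-0.9283, -0.3712, 0.0201], [-0.2321, 0.5365, -0.8113], [0.2904, -0.7578, -0.5842]], 't': [0.5208, 0.1786, 0.932]}
```

View pics/top0.png

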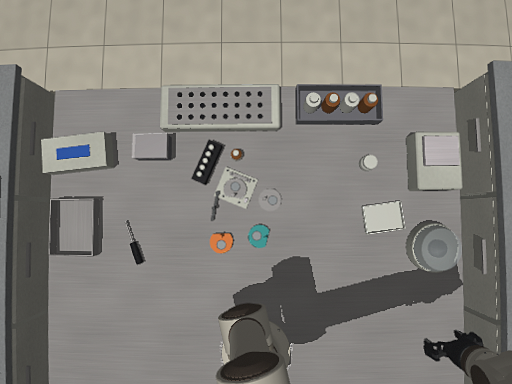

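View pics/side0.png

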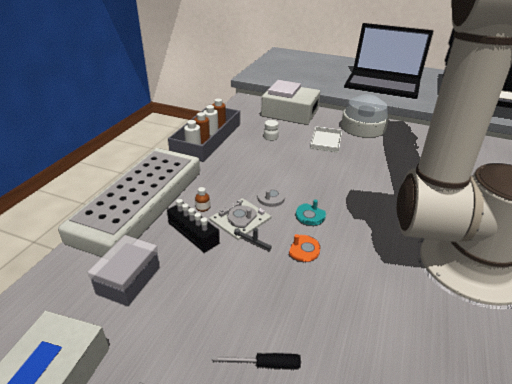

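Top view: the nest is at about (236,187), with the disc inside it. The gate arm hangs at about (215,206), the rack at (207,161), the bottle at (237,154) and the round disc at (270,199). The orange (221,242) and turquoise (259,236) look-alikes are in front. I'll localise the nest roughly and look at it with the wrist camera.

```bash
cat > h.py <<'E'
import numpy as np,cv2
from plant import readout,optics
def und(c,px):
    K=np.array(c["camera_matrix"]);k=c["k1"]
    return cv2.undistortPoints(np.array(px,float).reshape(-1,1,2),K,np.array([k,0,0,0,0.])).reshape(-1,2)
def cast(c,px,z):
    R=np.array(c["R"]);t=np.array(c["t"]);u=und(c,px)
    d=np.c_[u,np.ones(len(u))]@R; o=-R.T@t
    return o+d*((z-o[2])/d[:,2])[:,None]
def proj(c,X):
    R=np.array(c["R"]);t=np.array(c["t"])
    return cv2.projectPoints(np.array(X,float).reshape(-1,3),cv2.Rodrigues(R)[0],t,np.array(c["camera_matrix"]),np.array([c["k1"],0,0,0,0.]))[0].reshape(-1,2)
E
python3 - <<'E'
from h import *
c=optics.get_calibration("top")
print(np.round(cast(c,[(236,187),(215,206),(207,161),(237,154),(270,199),(221,242),(259,236)],0.01),3))
w=optics.get_calibration("wrist");print({k:np.round(v,3).tolist() for k,v in w.items()}, -np.array(w["R"]).T@np.array(w["t"]))
a=cv2.resize(np.load("pics/top0.npz")["p"][135:225,185:295],None,fx=7,fy=6.5,interpolation=cv2.INTER_CUBIC)
cv2.imwrite("pics/c1.png",a)
E
```

```text
[[ 0.577  0.066  0.01 ]
 [ 0.51   0.14   0.01 ]
 [ 0.671  0.169  0.01 ]
 [ 0.695  0.062  0.01 ]
 [ 0.534 -0.054  0.01 ]
 [ 0.384  0.119  0.01 ]
 [ 0.404 -0.014  0.01 ]]
{'camera_matrix': [[288.421, 0.0, 251.907], [0.0, 288.421, 197.326], [0.0, 0.0, 1.0]], 'k1': -0.06, 'R': [[0.22, -0.975, -0.002], [-0.924, -0.209, 0.32], [-0.312, -0.068, -0.948]], 't': [-0.55, -0.041, 0.382]} [ 0.20245499 -0.51880405  0.37375469]
```

View pics/c1.png

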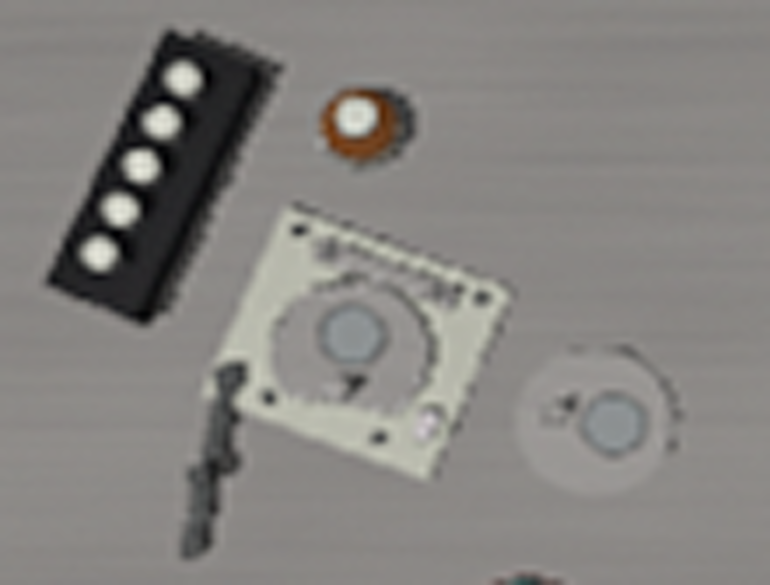

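The crop shows the nest with its bar on the far side, at upper right. The disc's post is at about (345,385), near the mouth, so the disc is about 160–180° off. The gate is open, pointing down from its hinge at about (230,375). I'll move over it for a close look.

```bash
python3 -m inch '[{"offset":[3.3,-2.85,0],"angular":[0,0,0],"hand":-1},{"offset":[3.3,-2.85,0],"angular":[0,0,0],"hand":-1},{"offset":[3.3,-2.85,0],"angular":[0,0,0],"hand":-1},{"offset":[3.3,-2.85,0],"angular":[0,0,0],"hand":-1},{"offset":[3.3,-2.85,0],"angular":[0,0,0],"hand":-1},{"offset":[3.3,-2.85,0],"angular":[0,0,0],"hand":-1},{"offset":[3.3,-2.85,0],"angular":[0,0,0],"hand":-1},{"offset":[3.3,-2.85,0],"angular":[0,0,0],"hand":-1},{"offset":[3.3,-2.85,0],"angular":[0,0,0],"hand":-1},{"offset":[3.3,-2.85,0],"angular":[0,0,0],"hand":-1},{"offset":[3.3,-2.85,0],"angular":[0,0,0],"hand":-1},{"offset":[3.3,-2.85,0],"angular":[0,0,0],"hand":-1},{"offset":[3.3,-2.85,0],"angular":[0,0,0],"hand":-1},{"offset":[3.3,-2.85,0],"angular":[0,0,0],"hand":-1},{"offset":[3.3,-2.85,0],"angular":[0,0,0],"hand":-1},{"offset":[3.3,-2.85,0],"angular":[0,0,0],"hand":-1},{"offset":[3.3,-2.85,0],"angular":[0,0,0],"hand":-1},{"offset":[0,0,0],"angular":[0,0,0],"hand":-1},{"offset":[0,0,0],"angular":[0,0,0],"hand":-1},{"offset":[0,0,0],"angular":[0,0,0],"hand":-1}]'
python3 - <<'E'
from h import *
import json
s=readout.state();c=optics.get_calibration("wrist");p,d=optics.get_image("wrist")
print(np.round(s["eef_pos"],4),np.round(s["eef_rot"],3),np.round(s["q"],3))
cv2.imwrite("pics/w1.png",p);np.savez("pics/w1.npz",p=p,d=d)
json.dump({k:np.array(v).tolist() for k,v in c.items()},open("pics/w1.json","w"))
E
```

```text
t: 2.1
eef_pos: [0.5612, 0.0595, 0.2452]
eef_rot: [3.141, 0.001, 0.222]
contact_force: [-1.5, -0.3, -0.6]
width: 0.999
finger_force: 0.0
[0.5612 0.0595 0.2452] [3.141e+00 1.000e-03 2.220e-01] [ 0.106  0.122  0.214  1.663 -0.     3.025]
```

View pics/w1.png

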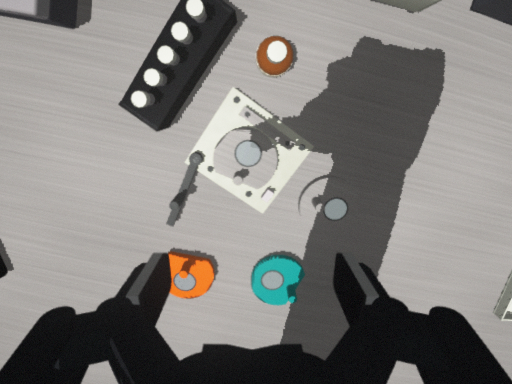

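Wrist view: nest corners are at about (236,89), (311,148), (263,212) and (186,162). The hinge is at (196,157) and the gate pin at about (177,205). The hand's shadow covers the bar's right end. I'll enlarge the crop and measure.

```bash
python3 - <<'E'
from h import *
p=np.load("pics/w1.npz")["p"]
cv2.imwrite("pics/c2.png",cv2.resize(p[80:230,155:355],None,fx=4,fy=4,interpolation=cv2.INTER_CUBIC))
E
```

```text
(no output)
```

View pics/c2.png

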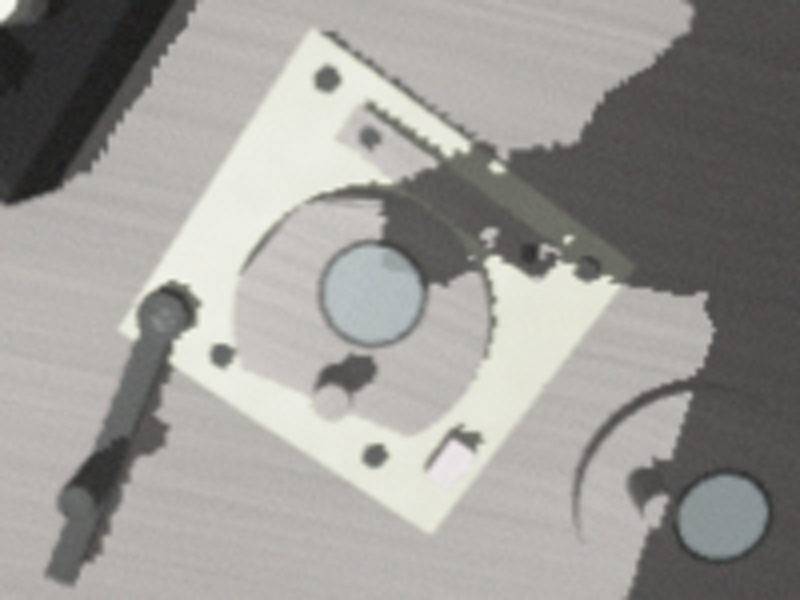

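```bash
cat > m.py <<'E'
from h import *
import json
def P(c,pts,z): return cast(c,[(155+x/4-.4,80+y/4-.4) for x,y in pts],z)
c=json.load(open("pics/w1.json"))
C=P(c,[(315,28),(634,270),(432,532),(118,328)],.008)
a,b,e,f=C[:,:2]
print("corners",np.round(C[:,:2],4).tolist()); print("lens",[round(float(np.linalg.norm(u-v)),4) for u,v in((a,b),(b,e),(e,f),(f,a))])
v=((a-f)/np.linalg.norm(a-f)+(b-e)/np.linalg.norm(b-e)); w=(a-b)+(f-e)
y1=np.arctan2(v[1],v[0]);y2=np.arctan2(w[1],w[0])-np.pi/2
print("nest yaw",y1,y2,"plate centre",C.mean(0))
yaw=(y1+y2)/2; R=np.array([[np.cos(yaw),-np.sin(yaw)],[np.sin(yaw),np.cos(yaw)]])
# hinge ref at (-48,52): plate centre unknown in x; hinge
H=P(c,[(163,310)],.02)[0,:2]; bar=P(c,[(372,104),(634,262)],.020)[:,:2]
cen=C.mean(0)[:2]
tn=lambda X:np.round((np.asarray(X)-cen)@R,4)
print("hinge in plate frame",tn(H)," bar back edge",tn(bar))
D=P(c,[(248,358),(408,435)],.020)[:,:2];pt=P(c,[(333,401)],.047)[0,:2]
print("flat",tn(D),"post",tn(pt),pt, "gatepin",tn(P(c,[(77,497)],.051)[0,:2]),P(c,[(77,497)],.051)[0,:2],"tip",tn(P(c,[(62,578)],.017)[0,:2]))
rd=P(c,[(640,500)],.03)[0]
print("grey",tn(P(c,[(372,293)],.02)[0,:2]),"left edge disc",tn(P(c,[(235,300),(493,310),(365,188)],.02)[:,:2]))
E
python3 m.py
```

```text
corners [[0.6529, 0.1026], [0.6043, -0.0109], [0.5031, 0.0311], [0.5496, 0.1463]]
lens [0.1235, 0.1095, 0.1243, 0.1122]
nest yaw -0.39724140642415645 -0.3942595492283132 plate centre [0.57747649 0.0672708  0.008     ]
hinge in plate frame [-0.0395  0.0528]  bar back edge [[ 0.0482  0.0351]
 [ 0.0568 -0.0571]]
flat [[-0.037   0.0228]
 [-0.0285 -0.0329]] post [-0.0263 -0.0038] [0.55173648 0.07388862] gatepin [-0.0942  0.0424] [0.50692793 0.14271844] tip [-0.1383  0.0327]
grey [0.0023 0.0028] left edge disc [[-0.024   0.0361]
 [ 0.0197 -0.0308]
 [ 0.0271  0.0228]]
```

Nest origin is at about world (0.585, 0.064), yaw −0.396. The disc centre is at about nest x −13 mm, with the post at about (−34,−4) mm and the angle at about −171°. The plan is to turn it counter-clockwise with the post loosely caged between half-shut fingers, the tool's y axis staying tangential. First I turn the tool to yaw 2.90.

```bash
python3 -m inch '[{"offset":[0,0,0],"angular":[0,0,-0.141],"hand":0.5},{"offset":[0,0,0],"angular":[0,0,-0.141],"hand":0.5},{"offset":[0,0,0],"angular":[0,0,-0.141],"hand":0.5},{"offset":[0,0,0],"angular":[0,0,-0.141],"hand":0.5},{"offset":[0,0,0],"angular":[0,0,-0.141],"hand":0.5},{"offset":[0,0,0],"angular":[0,0,-0.141],"hand":0.5},{"offset":[0,0,0],"angular":[0,0,-0.141],"hand":0.5},{"offset":[0,0,0],"angular":[0,0,-0.141],"hand":0.5},{"offset":[0,0,0],"angular":[0,0,-0.141],"hand":0.5},{"offset":[0,0,0],"angular":[0,0,-0.141],"hand":0.5},{"offset":[0,0,0],"angular":[0,0,-0.141],"hand":0.5},{"offset":[0,0,0],"angular":[0,0,-0.141],"hand":0.5},{"offset":[0,0,0],"angular":[0,0,-0.141],"hand":0.5},{"offset":[0,0,0],"angular":[0,0,-0.141],"hand":0.5},{"offset":[0,0,0],"angular":[0,0,-0.141],"hand":0.5},{"offset":[0,0,0],"angular":[0,0,-0.141],"hand":0.5},{"offset":[0,0,0],"angular":[0,0,-0.141],"hand":0.5},{"offset":[0,0,0],"angular":[0,0,-0.141],"hand":0.5},{"offset":[0,0,0],"angular":[0,0,-0.141],"hand":0.5},{"offset":[0,0,0],"angular":[0,0,0],"hand":0.5}]' 20
python3 - <<'E'
from h import *
import json
s=readout.state();c=optics.get_calibration("wrist");p,d=optics.get_image("wrist")
print(np.round(s["eef_pos"],4),np.round(s["eef_rot"],3),np.round(s["q"],3))
np.savez("pics/w2.npz",p=p,d=d);cv2.imwrite("pics/w2.png",p)
json.dump({k:np.array(v).tolist() for k,v in c.items()},open("pics/w2.json","w"))
yaw=s["eef_rot"][2];x=np.array([np.cos(yaw),np.sin(yaw)]);y=np.array([np.sin(yaw),-np.cos(yaw)])
dl=np.array([.5525,.0735])-np.array(s["eef_pos"])[:2];print("tool dxy cm",100*dl@x,100*dl@y)
E
```

```text
t: 4.15
eef_pos: [0.5612, 0.059, 0.2459]
eef_rot: [3.141, 0.001, 2.902]
contact_force: [-0.5, 0.3, -0.1]
width: 0.252
finger_force: 0.0
[0.5612 0.059  0.2459] [3.141e+00 1.000e-03 2.902e+00] [ 0.105  0.121  0.214  1.663 -0.     0.344]
tool dxy cm 1.1875428011953812 1.2025283231855382
```

View pics/w2.png

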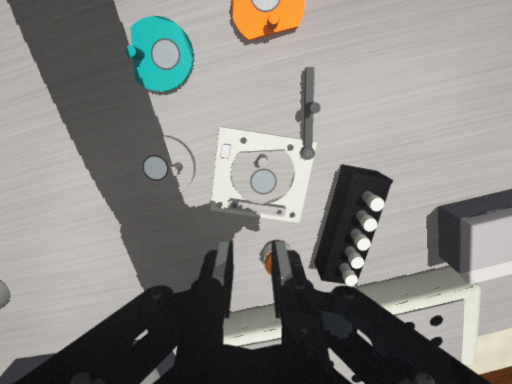

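The nest is now in clear view: corners at about (221,128), (316,142), (301,220) and (211,209), post top (263,162), gate pin (313,107), hinge (307,153). The fingers bracket the scene symmetrically. I'll cross-check against the first measurement.

```bash
python3 - <<'E'
from h import *
import json
c=json.load(open("pics/w2.json"));p=np.load("pics/w2.npz")["p"]
m=((p.min(2)>200)*255).astype(np.uint8);m[:110]=0;m[240:]=0;m[:,:200]=0;m[:,325:]=0
m=cv2.morphologyEx(m,cv2.MORPH_CLOSE,np.ones((5,5)))
k=max(cv2.findContours(m,0,2)[0],key=cv2.contourArea)
X=cast(c,k.reshape(-1,2),.008)[:,:2]
rc=cv2.minAreaRect((X*1000).astype(np.float32));print(rc)
print(np.round(cast(c,[(221,128),(316,142),(301,220),(211,209)],.008)[:,:2],4).tolist())
for n,px,z in(("post",(263,162),.047),("gatepin",(313.5,107),.051),("hinge",(307,153),.02),("grey",(263,182),.02)):print(n,np.round(cast(c,[px],z)[0],4))
cv2.imwrite("pics/c3.png",cv2.resize(p[90:230,200:330],None,fx=4,fy=4,interpolation=cv2.INTER_CUBIC))
E
```

```text
((578.11376953125, 67.41558837890625), (124.95280456542969, 112.42322540283203), 67.59632873535156)
[[0.5046, 0.0331], [0.5498, 0.1453], [0.6507, 0.1069], [0.6054, -0.0093]]
post [0.5508 0.0746 0.047 ]
gatepin [0.504  0.1414 0.051 ]
hinge [0.5584 0.1299 0.02  ]
grey [0.5818 0.0684 0.02  ]
```

View pics/c3.png

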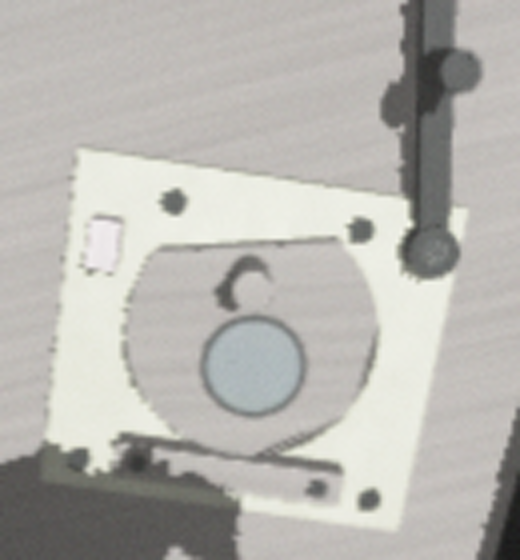

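```bash
python3 -m inch '[{"offset":[0.6,0.6,2],"angular":[0,0,0],"hand":0.5},{"offset":[0.65,0.64,3],"angular":[0,0,0],"hand":0.5},{"offset":[0,0,4],"angular":[0,0,0],"hand":0.5},{"offset":[0,0,4],"angular":[0,0,0],"hand":0.5},{"offset":[0,0,3],"angular":[0,0,0],"hand":0.5},{"offset":[0,0,1.2],"angular":[0,0,0],"hand":0.5},{"offset":[0,0,0],"angular":[0,0,0],"hand":0.5},{"offset":[0,0,0],"angular":[0,0,0],"hand":0.5},{"offset":[0,0,0],"angular":[0,0,0],"hand":0.5}]'
python3 - <<'E'
from h import *
p,d=optics.get_image("wrist");cv2.imwrite("pics/w3.png",p)
E
```

```text
t: 5.1
eef_pos: [0.5535, 0.0751, 0.0754]
eef_rot: [3.14, 0.003, 2.901]
contact_force: [-0.3, -0.2, 0.4]
width: 0.247
finger_force: 0.0
```

View pics/w3.png

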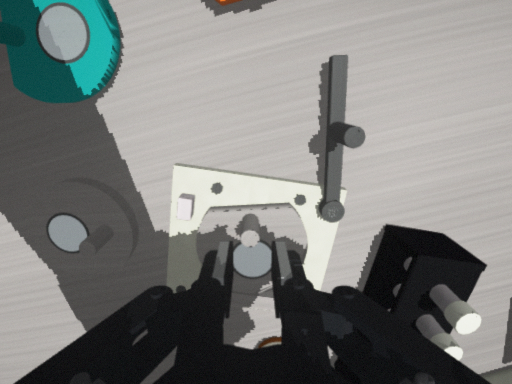

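The post top is at (250,239), midway between the fingertips at about (223,245) and (280,245), so it is centred sideways. I'll check the radial offset.

```bash
python3 - <<'E'
from h import *
c=optics.get_calibration("wrist");s=readout.state();e=np.array(s["eef_pos"])
yaw=s["eef_rot"][2];x=np.array([np.cos(yaw),np.sin(yaw)]);y=np.array([np.sin(yaw),-np.cos(yaw)])
for n,px,z in(("post",(250,239),.047),("gatepin",(354,137),.051),("hinge",(332,212),.02)):
    P=cast(c,[px],z)[0];print(n,np.round(P,4),np.round((P[:2]-e[:2])@np.c_[x,y]*100,2))
P=cast(c,[(175,165),(346,189)],.008);print(P.round(4).tolist(),np.linalg.norm(P[0]-P[1]))
E
```

```text
post [0.5514 0.0741 0.047 ] [ 0.18 -0.15]
gatepin [0.5047 0.1424 0.051 ] [6.34 5.37]
hinge [0.5583 0.1306 0.02  ] [0.85 5.5 ]
[[0.5028, 0.0323, 0.008], [0.5487, 0.1455, 0.008]] 0.1221022486369926
```

```bash
python3 -m inch '[{"offset":[0.18,-0.15,0.5],"angular":[0,0,0],"hand":0.5},{"offset":[0,0,0.8],"angular":[0,0,0],"hand":0.5},{"offset":[0,0,0.8],"angular":[0,0,0],"hand":0.5},{"offset":[0,0,0.8],"angular":[0,0,0],"hand":0.5},{"offset":[0,0,0.2],"angular":[0,0,0],"hand":0.5},{"offset":[0,0,0],"angular":[0,0,0],"hand":0.5}]' && python3 -m inch '[{"offset":[-0.01,-0.2,0],"angular":[0,0,-0.1],"hand":0.5},{"offset":[-0.01,-0.2,0],"angular":[0,0,-0.1],"hand":0.5},{"offset":[-0.01,-0.2,0],"angular":[0,0,-0.1],"hand":0.5},{"offset":[-0.01,-0.2,0],"angular":[0,0,-0.1],"hand":0.5},{"offset":[-0.01,-0.2,0],"angular":[0,0,-0.1],"hand":0.5},{"offset":[0,0,0],"angular":[0,0,0],"hand":0.5}]'
```

```text
t: 5.75
eef_pos: [0.55, 0.074, 0.0416]
eef_rot: [-3.141, -0.001, 2.902]
contact_force: [0.1, -0.1, 0.5]
width: 0.256
finger_force: 0.0
t: 6.35
eef_pos: [0.5507, 0.0641, 0.0427]
eef_rot: [-3.141, 0.001, -2.88]
contact_force: [0.1, 0.3, 0.1]
width: 0.25
finger_force: 0.0
```

```bash
python3 -m inch '[{"offset":[-0.01,-0.21,0],"angular":[0,0,-0.1],"hand":0.5},{"offset":[-0.01,-0.21,0],"angular":[0,0,-0.1],"hand":0.5},{"offset":[-0.01,-0.21,0],"angular":[0,0,-0.1],"hand":0.5},{"offset":[-0.01,-0.21,0],"angular":[0,0,-0.1],"hand":0.5},{"offset":[-0.01,-0.21,0],"angular":[0,0,-0.1],"hand":0.5},{"offset":[-0.01,-0.21,0],"angular":[0,0,-0.1],"hand":0.5},{"offset":[-0.01,-0.21,0],"angular":[0,0,-0.1],"hand":0.5},{"offset":[-0.01,-0.21,0],"angular":[0,0,-0.1],"hand":0.5},{"offset":[-0.01,-0.21,0],"angular":[0,0,-0.1],"hand":0.5},{"offset":[-0.01,-0.21,0],"angular":[0,0,-0.1],"hand":0.5},{"offset":[0,0,0],"angular":[0,0,0],"hand":0.5}]'
python3 - <<'E'
from h import *
c=optics.get_calibration("wrist");p,d=optics.get_image("wrist");cv2.imwrite("pics/w4.png",p)
s=readout.state();e=np.array(s["eef_pos"]);yaw=s["eef_rot"][2]
print(np.round(proj(c,[[.5735,.0692,.02],[e[0],e[1],.047]]),1),(e[:2]-[.5735,.0692])@[np.cos(yaw),np.sin(yaw)])
E
```

```text
t: 7.45
eef_pos: [0.5644, 0.0495, 0.0424]
eef_rot: [-3.141, -0.0, -1.883]
contact_force: [-0.7, 0.4, 0.1]
width: 0.245
finger_force: 0.0
[[249.1 278.6]
 [253.7 273.7]] 0.021518028619419965
```

View pics/w4.png

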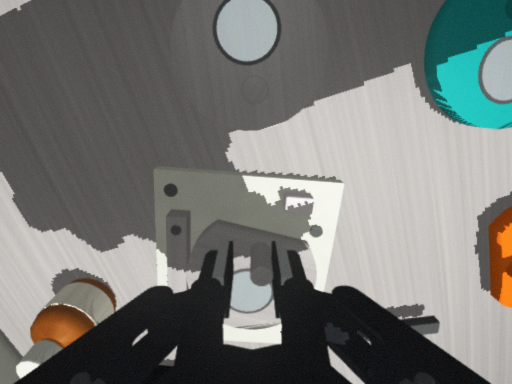

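The post (261,265) is in the cage, touching the trailing finger, and the disc has turned about 55°. I'll continue.

```bash
python3 -m inch '[{"offset":[-0.01,-0.21,0],"angular":[0,0,-0.1],"hand":0.5},{"offset":[-0.01,-0.21,0],"angular":[0,0,-0.1],"hand":0.5},{"offset":[-0.01,-0.21,0],"angular":[0,0,-0.1],"hand":0.5},{"offset":[-0.01,-0.21,0],"angular":[0,0,-0.1],"hand":0.5},{"offset":[-0.01,-0.21,0],"angular":[0,0,-0.1],"hand":0.5},{"offset":[-0.01,-0.21,0],"angular":[0,0,-0.1],"hand":0.5},{"offset":[-0.01,-0.21,0],"angular":[0,0,-0.1],"hand":0.5},{"offset":[-0.01,-0.21,0],"angular":[0,0,-0.1],"hand":0.5},{"offset":[-0.01,-0.21,0],"angular":[0,0,-0.1],"hand":0.5},{"offset":[-0.01,-0.21,0],"angular":[0,0,-0.1],"hand":0.5},{"offset":[0,0,0],"angular":[0,0,0],"hand":0.5}]' &&
python3 - <<'E'
from h import *
c=optics.get_calibration("wrist");p,d=optics.get_image("wrist");cv2.imwrite("pics/w5.png",p)
s=readout.state();e=np.array(s["eef_pos"]);yaw=s["eef_rot"][2]
x=np.array([np.cos(yaw),np.sin(yaw)]);y=np.array([np.sin(yaw),-np.cos(yaw)])
print((e[:2]-[.5735,.0692])@np.c_[x,y])
E
```

```text
t: 8.6
eef_pos: [0.5841, 0.0534, 0.0423]
eef_rot: [-3.142, -0.0, -0.884]
contact_force: [-0.4, -0.1, -0.3]
width: 0.248
finger_force: 0.0
[0.01899244 0.00179762]
```

View pics/w5.png

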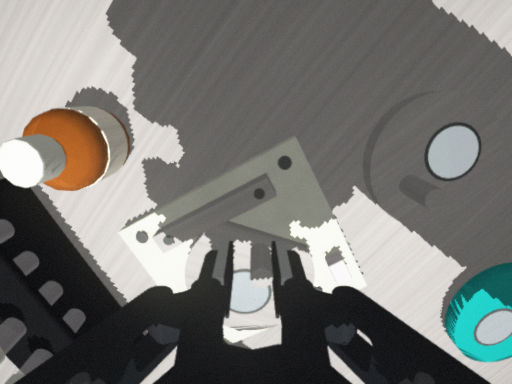

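I've used all ten picture views: the flat is still about 45° short in this last one, with the post in the cage. From here I work from numbers. I'll turn the rest of the way.

```bash
python3 -m inch '[{"offset":[0.04,-0.21,0],"angular":[0,0,-0.1],"hand":0.5},{"offset":[0.04,-0.21,0],"angular":[0,0,-0.1],"hand":0.5},{"offset":[0.04,-0.21,0],"angular":[0,0,-0.1],"hand":0.5},{"offset":[0.04,-0.21,0],"angular":[0,0,-0.1],"hand":0.5},{"offset":[0.04,-0.21,0],"angular":[0,0,-0.1],"hand":0.5},{"offset":[0.04,-0.21,0],"angular":[0,0,-0.05],"hand":0.5},{"offset":[0.04,-0.21,0],"angular":[0,0,0],"hand":0.5},{"offset":[0,0,0],"angular":[0,0,0],"hand":0.5}]' &&
python3 - <<'E'
from h import *
s=readout.state();e=np.array(s["eef_pos"]);yaw=-.393
x=np.array([np.cos(yaw),np.sin(yaw)]);y=np.array([-np.sin(yaw),np.cos(yaw)])
print("tcp in nest mm",1000*(e[:2]-[.5858,.0642])@np.c_[x,y])
c=optics.get_calibration("wrist");p,d=optics.get_image("wrist")
# steel post in depth: points 0.035..0.05 high near TCP
v,u=np.mgrid[0:384,0:512];R=np.array(c["R"]);t=np.array(c["t"])
k=und(c,np.c_[u.ravel(),v.ravel()]);D=d.ravel()
W=(np.c_[k*D[:,None],D]-t)@R
N=(W[:,:2]-[.5858,.0642])@np.c_[x,y]
for lo,hi in((.041,.053),):
    m=(W[:,2]>lo)&(W[:,2]<hi)&(abs(N[:,0])<.06)&(abs(N[:,1])<.05)&(D>0)
    im=np.zeros(D.shape,np.uint8);im[m]=255;n,l,st,ce=cv2.connectedComponentsWithStats(im.reshape(384,512))
    for i in range(1,n):
        if st[i,4]>25:
            q=N[(l.ravel()==i)];print(st[i].tolist(),np.round(1000*q.mean(0),1),np.round(1000*q.min(0),1),np.round(1000*q.max(0),1))
E
```

```text
t: 9.45
eef_pos: [0.5945, 0.064, 0.0423]
eef_rot: [-3.141, -0.0, -0.336]
contact_force: [0.2, 1.2, -0.1]
width: 0.249
finger_force: 0.0
tcp in nest mm [8.08830131 3.09911463]
[201, 248, 32, 50, 381] [15.1 19.6] [-2.4 12.7] [19.8 27.5]
[250, 248, 53, 50, 869] [11.6 -6.6] [ -2.1 -20.9] [21.5  3.9]
```

The post is now at about nest y −2 mm, so the disc is within about 0.1 rad. I'll lift, shut the fingers and come down behind the post, ready to press along nest +x.

```bash
python3 -m inch '[{"offset":[0,0.08,-0.8],"angular":[0,0,0],"hand":0.5},{"offset":[0,0.05,-1.5],"angular":[0,0,0],"hand":0.5},{"offset":[0,0,-1.5],"angular":[0,0,0],"hand":0.5},{"offset":[0,0.22,0],"angular":[0,0,0.057],"hand":1},{"offset":[-1.6,0,0],"angular":[0,0,0],"hand":1},{"offset":[-1.7,0,0],"angular":[0,0,0],"hand":1},{"offset":[0,0,0],"angular":[0,0,0],"hand":1},{"offset":[0,0,0],"angular":[0,0,0],"hand":1},{"offset":[0,0,1.5],"angular":[0,0,0],"hand":1},{"offset":[0,0,1.5],"angular":[0,0,0],"hand":1},{"offset":[0,0,0.6],"angular":[0,0,0],"hand":1},{"offset":[0,0,0],"angular":[0,0,0],"hand":1},{"offset":[0,0,0],"angular":[0,0,0],"hand":1}]' &&
cat > n.py <<'E'
from h import *
s=readout.state();e=np.array(s["eef_pos"]);yaw=-.393
x=np.array([np.cos(yaw),np.sin(yaw)]);y=np.array([-np.sin(yaw),np.cos(yaw)])
f=np.array(s["contact_force"])
print("tcp in nest mm",np.round(1000*(e[:2]-[.5858,.0642])@np.c_[x,y],2),"z",e[2],"yaw",s["eef_rot"][2],"F nest",np.round(f[:2]@np.c_[x,y],2))
E
python3 n.py
```

```text
t: 10.8
eef_pos: [0.5626, 0.0728, 0.0439]
eef_rot: [3.141, 0.001, -0.389]
contact_force: [-0.3, 0.1, -0.4]
width: 0.001
finger_force: 0.0
tcp in nest mm [-24.72  -0.92] z 0.04391850210026868 yaw -0.38854015443883605 F nest [-0.3  -0.03]
```

```bash
python3 -m inch '[{"offset":[0.15,0,0],"angular":[0,0,0],"hand":1},{"offset":[0.15,0,0],"angular":[0,0,0],"hand":1},{"offset":[0.15,0,0],"angular":[0,0,0],"hand":1},{"offset":[0.15,0,0],"angular":[0,0,0],"hand":1},{"offset":[0.15,0,0],"angular":[0,0,0],"hand":1},{"offset":[0.15,0,0],"angular":[0,0,0],"hand":1},{"offset":[0.15,0,0],"angular":[0,0,0],"hand":1},{"offset":[0.15,0,0],"angular":[0,0,0],"hand":1},{"offset":[0.15,0,0],"angular":[0,0,0],"hand":1},{"offset":[0.15,0,0],"angular":[0,0,0],"hand":1},{"offset":[0.15,0,0],"angular":[0,0,0],"hand":1},{"offset":[0.15,0,0],"angular":[0,0,0],"hand":1},{"offset":[0.15,0,0],"angular":[0,0,0],"hand":1},{"offset":[0.15,0,0],"angular":[0,0,0],"hand":1}]' ;python3 n.py
python3 -m inch '[{"offset":[0.1,0,0],"angular":[0,0,0],"hand":1},{"offset":[0.1,0,0],"angular":[0,0,0],"hand":1},{"offset":[0,0,0],"angular":[0,0,0],"hand":1}]' ;python3 n.py
```

```text
t: 12.2
eef_pos: [0.5823, 0.0649, 0.0443]
eef_rot: [-3.142, 0.0, -0.388]
contact_force: [0.6, 0.4, 0.7]
width: 0.004
finger_force: 0.3
tcp in nest mm [-3.55 -0.66] z 0.0442806571189547 yaw -0.38836037395390766 F nest [0.35 0.6 ]
t: 12.5
eef_pos: [0.5841, 0.0641, 0.0443]
eef_rot: [3.142, -0.0, -0.388]
contact_force: [-0.3, 0.7, 0.2]
width: -0.002
finger_force: 0.0
tcp in nest mm [-1.53 -0.69] z 0.04427581845523515 yaw -0.3884378633345791 F nest [-0.54  0.52]
```

Approaching the expected contact near +3 mm, in small steps.

```bash
for i in 1; do python3 -m inch '[{"offset":[0.1,0,0],"angular":[0,0,0],"hand":1},{"offset":[0.1,0,0],"angular":[0,0,0],"hand":1},{"offset":[0,0,0],"angular":[0,0,0],"hand":1}]' >/dev/null;python3 n.py; done
python3 -m inch '[{"offset":[0.05,0,0],"angular":[0,0,0],"hand":1},{"offset":[0,0,0],"angular":[0,0,0],"hand":1}]' >/dev/null;python3 n.py
python3 -m inch '[{"offset":[0.05,0,0],"angular":[0,0,0],"hand":1},{"offset":[0,0,0],"angular":[0,0,0],"hand":1}]' >/dev/null;python3 n.py
```

```text
tcp in nest mm [-0.23 -0.73] z 0.0441451163551622 yaw -0.3881919325454122 F nest [-5.26  1.1 ]
tcp in nest mm [-0.1 -0.7] z 0.044119493880411004 yaw -0.38799589905583476 F nest [-6.94  0.4 ]
tcp in nest mm [ 0.12 -0.74] z 0.04403112332754606 yaw -0.38796900221389974 F nest [-7.92 -0.56]
```

```bash
python3 -m inch '[{"offset":[0,0,0],"angular":[0,0,0],"hand":1},{"offset":[0,0,0],"angular":[0,0,0],"hand":1},{"offset":[0,0,0],"angular":[0,0,0],"hand":1},{"offset":[0,0,0],"angular":[0,0,0],"hand":1}]' >/dev/null;python3 n.py
python3 -m inch '[{"offset":[-0.2,0,0],"angular":[0,0,0],"hand":1},{"offset":[-1,0,0],"angular":[0,0,0],"hand":1},{"offset":[-1.5,0,0],"angular":[0,0,0],"hand":1},{"offset":[0,0,-2],"angular":[0,0,0],"hand":1},{"offset":[-2,0,-4],"angular":[0,0,0],"hand":1},{"offset":[-3,0,-4],"angular":[0,0,0],"hand":1},{"offset":[-3,0,-2],"angular":[0,0,0],"hand":1},{"offset":[0,0,0],"angular":[0,0,0],"hand":1},{"offset":[0,0,0],"angular":[0,0,0],"hand":1},{"offset":[0,0,0],"angular":[0,0,0],"hand":1}]'
cat > depthmap.py <<'E'
from h import *
yaw=-.393;O=np.array([.5858,.0642])
A=np.array([[np.cos(yaw),-np.sin(yaw)],[np.sin(yaw),np.cos(yaw)]])
import sys
def get(n="wrist"):
    c=optics.get_calibration(n);p,d=optics.get_image(n)
    v,u=np.mgrid[0:384,0:512];k=und(c,np.c_[u.ravel(),v.ravel()]);D=d.ravel()
    W=(np.c_[k*D[:,None],D]-np.array(c["t"]))@np.array(c["R"]); W[D==0]=9
    return c,p,W,(W[:,:2]-O)@A*1000
if __name__=="__main__":
    c,p,W,N=get();cv2.imwrite("pics/d.png",p)
    # post: high points; bench height check
    m=(W[:,2]>.035)&(W[:,2]<.055)&(abs(N[:,0])<60)&(abs(N[:,1])<45)
    print("post px",m.sum(),np.median(N[m],0),N[m].min(0),N[m].max(0))
    # height profile sampled in nest frame along x for several y -> gap / outline
    for yy in(-24,-16,16,24):
        r=[]
        for xx in range(-50,46,3):
            q=(abs(N[:,0]-xx)<1.5)&(abs(N[:,1]-yy)<3);r.append(round(1000*float(np.median(W[q,2])),0) if q.sum() else -1)
        print(yy,r)
E
python3 depthmap.py
```

```text
tcp in nest mm [ 0.14 -0.73] z 0.04406650484664264 yaw -0.3879665925438365 F nest [-8.02 -0.22]
t: 14.6
eef_pos: [0.4878, 0.1034, 0.1633]
eef_rot: [3.141, 0.0, -0.389]
contact_force: [0.6, 0.2, 0.3]
width: 0.002
finger_force: 0.0
post px 212 [16.62605438 -1.04248427] [11.15408817 -6.61553041] [22.87704794  4.49382861]
-24 [9.0, 8.0, 8.0, 8.0, 8.0, 20.0, 20.0, 20.0, 20.0, 21.0, 21.0, 21.0, 21.0, 20.0, 21.0, 20.0, 20.0, 20.0, 20.0, 21.0, 20.0, 21.0, 21.0, 21.0, 20.0, 21.0, 20.0, 21.0, 20.0, 20.0, 8.0, 8.0]
-16 [8.0, 9.0, 9.0, 9.0, 21.0, 20.0, 20.0, 20.0, 20.0, 20.0, 20.0, 21.0, 21.0, 21.0, 21.0, 20.0, 21.0, 21.0, 20.0, 21.0, 21.0, 21.0, 21.0, 21.0, 21.0, 20.0, 21.0, 20.0, 21.0, 20.0, 9.0, 9.0]
16 [9.0, 8.0, 8.0, 9.0, 20.0, 20.0, 20.0, 21.0, 20.0, 21.0, 21.0, 21.0, 20.0, 20.0, 21.0, 20.0, 20.0, 21.0, 20.0, 21.0, 21.0, 21.0, 20.0, 20.0, 21.0, 20.0, 21.0, 21.0, 20.0, 21.0, 9.0, 9.0]
24 [9.0, 8.0, 9.0, 9.0, 9.0, 9.0, 20.0, 21.0, 21.0, 21.0, 21.0, 21.0, 20.0, 21.0, 20.0, 20.0, 21.0, 20.0, 21.0, 20.0, 21.0, 21.0, 20.0, 21.0, 20.0, 21.0, 20.0, 20.0, 20.0, 20.0, 9.0, 8.0]
```

```bash
cat > chk.py <<'E'
from depthmap import *
from scipy.optimize import least_squares
c,p,W,N=get();cv2.imwrite("pics/d.png",p)
h=((W[:,2]>.014)&(W[:,2]<.05)&(abs(N[:,0])<50)&(abs(N[:,1])<46)).astype(np.uint8).reshape(384,512)*255
k=max(cv2.findContours(h,0,cv2.CHAIN_APPROX_NONE)[0],key=cv2.contourArea).reshape(-1,2)
E=(cast(c,k,.020)[:,:2]-O)@A*1000
q=E[(E[:,0]<5)&(abs(E[:,1])<41)]
f=least_squares(lambda v:np.hypot(*(q-v[:2]).T)-v[2],[0,0,40],loss="soft_l1").x
b=E[(E[:,0]>33)&(abs(E[:,1])<33)];g=np.polyfit(b[:,1],b[:,0],1)
m=((W[:,2]>.042)&(W[:,2]<.052)&(abs(N[:,0])<60)&(abs(N[:,1])<45)).astype(np.uint8).reshape(384,512)*255
kp=max(cv2.findContours(m,0,2)[0],key=cv2.contourArea).reshape(-1,2);P=(cast(c,kp,.047)[:,:2]-O)@A*1000
pc=cv2.minEnclosingCircle(P.astype(np.float32))
print("disc c,r",f.round(2),"bar back x,slope",g.round(3),"post",np.round(pc[0],2),pc[1],"ang",np.arctan2(pc[0][1]-f[1],pc[0][0]-f[0]),"barback-centre",g[1]-f[0]+0*f[2])
# grey profile across flat/bar border
G=cv2.cvtColor(p,cv2.COLOR_BGR2GRAY)
for yy in(-26,-20,-14,14,20,26):
    xs=np.arange(18,42,1.);X=O+np.c_[xs,np.full(len(xs),yy)]/1000@A.T
    px=proj(c,np.c_[X,np.full(len(X),.02)]).astype(np.float32)
    print(yy,cv2.remap(G,px[:,0],px[:,1],1).ravel().tolist())
E
python3 chk.py
```

```text
disc c,r [-2.42 -1.08 39.63] bar back x,slope [-3.0000e-03  3.6814e+01] post [16.84 -0.78] 5.980628967285156 ang 0.01569663974762384 barback-centre 39.23659935624582
-26 [89, 91, 91, 91, 92, 93, 89, 85, 89, 90, 92, 90, 88, 88, 87, 85, 90, 89, 93, 98, 110, 115, 115, 117]
-20 [90, 88, 91, 91, 95, 94, 94, 88, 88, 92, 91, 93, 92, 90, 87, 88, 92, 91, 93, 97, 112, 117, 117, 117]
-14 [91, 92, 93, 92, 92, 94, 92, 89, 93, 92, 93, 92, 92, 92, 93, 89, 91, 92, 95, 99, 110, 113, 115, 114]
14 [194, 193, 194, 195, 196, 196, 198, 189, 194, 199, 198, 198, 197, 196, 192, 190, 192, 194, 197, 171, 194, 231, 233, 233]
20 [193, 192, 194, 195, 196, 199, 196, 188, 195, 197, 196, 200, 199, 195, 192, 189, 192, 194, 196, 174, 197, 231, 232, 233]
26 [192, 192, 193, 191, 195, 199, 197, 190, 198, 198, 199, 201, 197, 188, 183, 184, 188, 195, 198, 199, 229, 232, 233, 233]
```

There is a uniform thin seam at x≈25 for every y, and the post angle is about 0.016 rad, so the disc is flush and home. Now the gate: turn the tool so it pushes tangentially from behind the pin.

```bash
python3 -m inch '[{"offset":[0,0,0],"angular":[0,0,0.139],"hand":1},{"offset":[0,0,0],"angular":[0,0,0.139],"hand":1},{"offset":[0,0,0],"angular":[0,0,0.139],"hand":1},{"offset":[0,0,0],"angular":[0,0,0.139],"hand":1},{"offset":[0,0,0],"angular":[0,0,0.139],"hand":1},{"offset":[0,0,0],"angular":[0,0,0.139],"hand":1},{"offset":[0,0,0],"angular":[0,0,0.139],"hand":1},{"offset":[0,0,0],"angular":[0,0,0.139],"hand":1},{"offset":[0,0,0],"angular":[0,0,0.139],"hand":1},{"offset":[0,0,0],"angular":[0,0,0.139],"hand":1},{"offset":[0,0,0],"angular":[0,0,0],"hand":1},{"offset":[0,0,0],"angular":[0,0,0],"hand":1}]'
cat > g.py <<'E'
from depthmap import *
c,p,W,N=get();T=N+[2.5,1.0]   # true nest frame mm
m=((W[:,2]>.042)&(W[:,2]<.056)&(T[:,0]<-40)&(T[:,0]>-130)&(T[:,1]>-40)&(T[:,1]<80))
print("pin n",m.sum(),(T[m].min(0)+T[m].max(0))/2,T[m].max(0)-T[m].min(0))
pin=(T[m].min(0)+T[m].max(0))/2; r=pin-[-48,52]; al=np.arctan2(-r[0],-r[1]);print("r",np.hypot(*r),"alpha",al)
s=readout.state();e=np.array(s["eef_pos"]);ty=s["eef_rot"][2]
u=np.array([np.cos(al),-np.sin(al)]);tg=pin-u*24; tw=O+A@((tg-[2.5,1.0])/1000)
d=tw-e[:2];print("tcp target",tw,"yaw want",yaw-al,"have",ty,"tool dxy cm",100*d@[np.cos(ty),np.sin(ty)],100*d@[np.sin(ty),-np.cos(ty)],"z",e[2])
E
python3 g.py
```

```text
t: 15.9
eef_pos: [0.4878, 0.1033, 0.1635]
eef_rot: [3.14, -0.001, -1.775]
contact_force: [0.0, -0.4, -0.6]
width: -0.0
finger_force: 0.0
pin n 109 [-101.77235381   41.14058571] [11.27106531  9.57665693]
r 54.857933912975206 alpha 1.3715249097095557
tcp target [0.50946967 0.16476377] yaw want -1.7645249097095557 have -1.7749180533078617 tool dxy cm -6.448099378190534 -0.8782369479166072 z 0.1636936655767806
```

```bash
python3 -m inch '[{"offset":[-3.2,-0.44,0],"angular":[0,0,0],"hand":1},{"offset":[-3.25,-0.44,0],"angular":[0,0,0],"hand":1},{"offset":[0,0,3],"angular":[0,0,0],"hand":1},{"offset":[0,0,3],"angular":[0,0,0],"hand":1},{"offset":[0,0,3],"angular":[0,0,0],"hand":1},{"offset":[0,0,2],"angular":[0,0,0],"hand":1},{"offset":[0,0,1],"angular":[0,0,0],"hand":1},{"offset":[0,0,0],"angular":[0,0,0],"hand":1},{"offset":[0,0,0],"angular":[0,0,0],"hand":1}]'
python3 -m inch '[{"offset":[0.2,0,0],"angular":[0,0,0],"hand":1},{"offset":[0.2,0,0],"angular":[0,0,0],"hand":1},{"offset":[0.2,0,0],"angular":[0,0,0],"hand":1},{"offset":[0.39,0.11,0],"angular":[0,0,-0.07],"hand":1},{"offset":[0.39,0.11,0],"angular":[0,0,-0.07],"hand":1},{"offset":[0.39,0.11,0],"angular":[0,0,-0.07],"hand":1},{"offset":[0.39,0.11,0],"angular":[0,0,-0.07],"hand":1},{"offset":[0.39,0.11,0],"angular":[0,0,-0.07],"hand":1},{"offset":[0.39,0.11,0],"angular":[0,0,-0.07],"hand":1},{"offset":[0.39,0.11,0],"angular":[0,0,-0.07],"hand":1},{"offset":[0.39,0.11,0],"angular":[0,0,-0.07],"hand":1},{"offset":[0.39,0.11,0],"angular":[0,0,-0.07],"hand":1},{"offset":[0,0,0],"angular":[0,0,0],"hand":1}]'; python3 n.py; python3 g.py
```

```text
t: 16.85
eef_pos: [0.5101, 0.165, 0.0452]
eef_rot: [-3.141, 0.0, -1.778]
contact_force: [-0.4, 0.2, 1.3]
width: 0.0
finger_force: 0.0
t: 18.15
eef_pos: [0.5013, 0.1235, 0.0446]
eef_rot: [-3.141, -0.0, -1.148]
contact_force: [0.2, 0.8, 0.0]
width: 0.001
finger_force: 0.0
tcp in nest mm [-100.75   22.42] z 0.0446488381553742 yaw -1.1478197275223572 F nest [-0.09  0.84]
pin n 1250 [-90.3586166   17.04379566] [23.63277496 23.23854969]
r 54.91983814930654 alpha 0.8808509728866084
tcp target [0.49914226 0.13753159] yaw want -1.2738509728866085 have -1.1503122362910885 tool dxy cm -1.3562926274060183 -0.36869442359540294 z 0.044586400211008126
```

```bash
python3 -m inch '[{"offset":[0.39,0.11,0],"angular":[0,0,-0.07],"hand":1},{"offset":[0.39,0.11,0],"angular":[0,0,-0.07],"hand":1},{"offset":[0.39,0.11,0],"angular":[0,0,-0.07],"hand":1},{"offset":[0.39,0.11,0],"angular":[0,0,-0.07],"hand":1},{"offset":[0.39,0.11,0],"angular":[0,0,-0.07],"hand":1},{"offset":[0.39,0.11,0],"angular":[0,0,-0.07],"hand":1},{"offset":[0.39,0.11,0],"angular":[0,0,-0.07],"hand":1},{"offset":[0.3,0.1,0],"angular":[0,0,-0.07],"hand":1},{"offset":[0.3,0.1,0],"angular":[0,0,-0.07],"hand":1},{"offset":[0.3,0.1,0],"angular":[0,0,-0.07],"hand":1},{"offset":[0,0,0],"angular":[0,0,0],"hand":1}]'; python3 n.py
python3 -m inch '[{"offset":[0.1,0,0],"angular":[0,0,-0.03],"hand":1},{"offset":[0.1,0,0],"angular":[0,0,-0.02],"hand":1},{"offset":[0,0,0],"angular":[0,0,0],"hand":1}]' >/dev/null; python3 n.py
```

```text
t: 19.3
eef_pos: [0.517, 0.09, 0.0444]
eef_rot: [-3.142, -0.0, -0.449]
contact_force: [-0.2, 0.4, 0.7]
width: -0.002
finger_force: 0.0
tcp in nest mm [-73.47  -2.48] z 0.044395207862452796 yaw -0.44931804054327396 F nest [-0.35  0.32]
tcp in nest mm [-71.73  -2.54] z 0.044251102759922056 yaw -0.39981894525890693 F nest [-0.15  0.11]
```

```bash
python3 -m inch '[{"offset":[0.1,0,0],"angular":[0,0,0],"hand":1},{"offset":[0.1,0,0],"angular":[0,0,0],"hand":1},{"offset":[0,0,0],"angular":[0,0,0],"hand":1}]' >/dev/null; python3 n.py
python3 -m inch '[{"offset":[0.1,0,0],"angular":[0,0,0],"hand":1},{"offset":[0,0,0],"angular":[0,0,0],"hand":1}]' >/dev/null; python3 n.py
python3 -m inch '[{"offset":[0.1,0,0],"angular":[0,0,0],"hand":1},{"offset":[0,0,0],"angular":[0,0,0],"hand":1}]' >/dev/null; python3 n.py
```

```text
tcp in nest mm [-69.52  -2.56] z 0.04427919045254228 yaw -0.3990147610502526 F nest [-0.81  0.2 ]
tcp in nest mm [-68.51  -2.56] z 0.044307668711573746 yaw -0.3985807301341484 F nest [-0.17  0.6 ]
tcp in nest mm [-68.22  -2.6 ] z 0.044229855128822174 yaw -0.3982223883553784 F nest [-5.11 -0.55]
```

The stop is reached at the predicted place (5 N). I'll back off, rise and check.

```bash
python3 -m inch '[{"offset":[0.03,0,0],"angular":[0,0,0],"hand":1},{"offset":[0,0,0],"angular":[0,0,0],"hand":1},{"offset":[-0.3,0,0],"angular":[0,0,0],"hand":1},{"offset":[-1.2,0,0],"angular":[0,0,0],"hand":1},{"offset":[-1,0,-2],"angular":[0,0,0],"hand":1},{"offset":[0,0,-4],"angular":[0,0,0],"hand":1},{"offset":[0,0,-4],"angular":[0,0,0],"hand":1},{"offset":[-1,0,-2],"angular":[0,0,0],"hand":1},{"offset":[0,0,0],"angular":[0,0,0],"hand":1},{"offset":[0,0,0],"angular":[0,0,0],"hand":1},{"offset":[0,0,0],"angular":[0,0,0],"hand":1}]'
python3 chk.py; python3 g.py | head -2
python3 - <<'E'
from h import *
for n in("top",):
    p,d=optics.get_image(n);q=np.load(f"pics/{n}0.npz")["p"]
    D=cv2.absdiff(p,q).max(2)
    for nm,(x0,y0,x1,y1) in dict(rack=(190,138,225,188),bottle=(228,146,246,162),round=(258,186,284,212),driver=(122,216,148,266),tray=(358,198,408,236)).items(): print(nm,(D[y0:y1,x0:x1]>60).mean().round(3))
E
```

```text
t: 21.4
eef_pos: [0.4898, 0.1011, 0.163]
eef_rot: [3.141, 0.001, -0.398]
contact_force: [-0.2, 0.3, -0.0]
width: -0.001
finger_force: 0.0
disc c,r [-2.36 -1.02 39.7 ] bar back x,slope [2.0000e-03 3.7035e+01] post [16.76 -0.99] 6.0029778480529785 ang 0.0017388346987574123 barback-centre 39.391395528698396
-26 [90, 89, 88, 90, 93, 91, 94, 87, 84, 92, 90, 91, 87, 87, 88, 86, 88, 91, 90, 99, 110, 115, 117, 116]
-20 [91, 90, 91, 90, 93, 93, 90, 89, 88, 92, 92, 91, 92, 89, 87, 88, 87, 90, 94, 100, 112, 117, 117, 116]
-14 [92, 89, 89, 93, 92, 93, 94, 92, 88, 91, 93, 92, 92, 91, 90, 89, 89, 90, 92, 100, 111, 114, 114, 112]
14 [195, 193, 194, 193, 195, 196, 195, 185, 191, 197, 198, 198, 198, 195, 193, 191, 192, 196, 194, 175, 150, 214, 233, 234]
20 [193, 193, 194, 194, 196, 197, 197, 183, 192, 198, 199, 200, 198, 195, 194, 193, 193, 197, 194, 176, 199, 232, 233, 233]
26 [194, 193, 192, 195, 196, 197, 197, 193, 196, 198, 200, 198, 192, 152, 180, 182, 188, 196, 195, 202, 227, 234, 233, 233]
pin n 171 [-47.94195792  -1.85321693] [11.46632719 10.82289623]
r 53.85324820688932 alpha -0.0010777825995647128
rack 0.012
bottle 0.0
round 0.775
driver 0.0
tray 0.0
```

The disc is still flush (about 0.002 rad) and the gate angle is about 0. In the top view the rack, bottle, driver and tray are unchanged. The round disc's patch differs, most likely because the arm or its shadow now covers it. Handing in.

```bash
python3 -c "
from plant import r;print(r.hand_in())"
```

```text
the job is handed in; nothing more can be done
None
```

The disc is seated flush against the bar, pressed at about 8 N and square to about 0.002 rad, and the gate is shut on its stop. The arm is clear and the job is handed in (no verdict was returned); in the last check four bystanders were unmoved, while the round disc was hidden, most likely by the arm or its shadow.

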